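Set the height gauge on the cutter presetting stand

TASK

Pick up the height gauge by its steel column and put it down in its nest on the presetting stand, finger over the cutter block, so that it sits flat on the plate. Then take it by the knob and turn until the 6 stands whole in the little window, and let go. Do not push the loose rings on the bench about.

Things in the scene. Friction and masses are not known exactly. Their poses are not given: they have to be found in the camera images.
- gauge: Loose height gauge, about 0.5 kg, upright on the bench: steel foot 132 x 78 x 14 mm, green housing with knob at one end, column at the other. Origin on the foot's underside; x from knob to column. Foot spans x -68 to 64, y -39 to 39 mm; housing x -66 to 12, top z 44; knob axis x -26; column x 46; a thin measuring finger at z 47 to 75 reaches x 112 and rises 1 mm a number. Weight near x 35.
- gauge_grip (a point): Point to take the gauge by: middle of its upright steel column, 24 mm (x) by 22 mm (y), which stands from 14 to 71 mm above the foot's underside; the point is 45 mm above the underside. Axes as the gauge's: close the fingers along y, across the 22 mm. The point lies 46 mm from the gauge's origin in +x.
- knob_grip (a point): Black ribbed round knob on the gauge, 40 mm across, upright axis, from 46 to 78 mm above the gauge's underside. The point is on its axis, 64 mm above the underside, 20 mm above the housing's top, 72 mm from the column's middle. Its frame turns with the knob. A white line on top points to the window at 0. Stiff, 0.2 N m: out of the nest the whole gauge would turn on the bench instead.
- dial (a joint): Turn of knob and number drum, rad. 0 with the figure 0 centred in the window, 0.628 a number: 6 at 3.770, 9 at 5.655, end stops at 0 and just past 9. Grows clockwise seen from above. Starts at 0.2 to 1.4; stays where left. The black-framed window, 17 x 15 mm, is in the housing's sloping front, at the gauge's -x end; figures 10 mm tall, black on white.
- nest_grip (a point): Where the gauge_grip point lies when the gauge sits in the nest, 53 mm above the bench; axes as the gauge's axes then (x from knob end to cutter block). The nest is a place on the fixed stand's plate with dark guides on all four sides of the foot, 12 mm high above the plate, 2.5 mm of play on each side and 5 mm bevels that lead the foot in.
- stand: Fixed presetting stand: aluminium plate 270 x 130 x 8 mm on the bench, origin at the centre of its underside, x from the nest to the cutter block. Middle of the nest: 52 mm from the centre in -x. A steel cutter block, 70 mm across, is fixed 85 mm from the centre in +x, its top 52 mm above the bench.
- collar_a: Loose grey steel ring, 49 mm across, 30 mm tall, a bystander; origin at the centre of its underside.
- collar_b: Loose brown ring, 49 mm across, 12 mm tall, a bystander; origin at the centre of its underside.
- bearing_a: Loose ball bearing, 52 mm across, 15 mm tall, a bystander; origin at the centre of its underside.

How it is judged:
By the outcome, as a careful person would: the job done as asked, in the order asked, and still so for the second after the job is handed in, with the robot touching nothing.
It also fails if it takes over 64 s, if anything falls off the work surface, if the arm or the gripper's body presses on something with over 40 N, if the wrist force passes 120 N, or if a joint passes its speed limit or range.

ROBOT

A 6-joint arm with a two-finger parallel gripper is mounted at the origin on the work surface; the furniture and walls round the work are solid. World frame = base frame: x ahead of the robot, y to its left, z up, the work surface at z = 0. Lengths are in m, angles in rad, forces in N, time in s.
With the tool pointing down it reaches from about 0.325 to 0.9 m from the base axis. Payload 3.5 kg.
Tool frame: the origin (TCP) lies at the very end of the fingers, on their centre line; the grasp point (between the pads) lies 19 mm behind it (robot.tcp_to_grasp is the distance from the TCP to the grasp point, in m); z points along the fingers, y is the line along which they close (so a half turn about z gives the same grasp; the last joint's range is limited). The gripper opens to 85 mm and grips with 20 to 120 N. Pads are 22 mm wide; open, the fingers measure 114 mm over their backs; the gripper's body (76 mm by 85 mm) begins 54 mm behind the grasp point. The pads swing forward as they close: fully open they stand 13 mm farther back than shut.
Start: joints at [-1.306, 0.276, -0.026, 1.268, 0, 1.467], TCP at [0.225, -0.583, 0.211] pointing down, gripper open.
Joint ranges: [-3.12, 3.12], [-0.85, 1.88], [-1.08, 1.24], [-1.95, 2.15], [-1.57, 1.53], [-3.14, 3.14]. Speed limits (rad/s): [2.57, 2.57, 3.14, 3.14, 3.14, 3.14].

INTERFACE

Orientations are given as a unit quaternion [x, y, z, w].
In Python, from station import robot gives the robot as it stands.
- The arm moves only by the tool send_rows, never from a script. Its argument "increments" is a list that holds one entry, the list of rows, each a list of 7 numbers: the turn, a rotation vector about the tool's x, y, z normalised to -1 to 1, where 1 is 90 degrees, then the shift along the tool's x, y, z normalised to -1 to 1, where 1 is 20 cm, then the opening, from 0 (shut) to 1 (fully open). In form: [[[rx, ry, rz, dx, dy, dz, fingers], ...]]. A call has 1 to 12 rows; each row is the pose to reach, as a shift and turn from the pose commanded when the call began, along the tool's axes at that moment; what a row does not reach only later rows make up. A row lasts 1/10 s, in which the tool goes at most 50 mm and 8.59 degrees, less where a joint would pass 70% of its speed; a pose out of reach is approached as far as the arm can. A call with a number of a shift or a turn outside -1 to 1 is refused whole. A call with a gripper value outside its range is refused whole. The fingers move at their own pace and stop on an object; the grip force is fixed at half the most. Time passes only in rows, so rows that repeat a pose let the fingers close. It gives the time, the measured TCP pose, the force, the opening and the grip force at its end, in the units of the state.
- robot.state(): the state, without advancing time (a new reading comes with each control period).
- robot.grab_frame(name): name is "scene" or "side" or "wrist"; returns the picture (400x640x3 uint8, blue, green, red); there is no depth.
- robot.get_calibration(name): a dict with "mtx" (3x3 intrinsics, pixels), "rvec" (rotation vector, rad) and "tvec" (3), from world to camera coordinates, as OpenCV has them. Camera axes: x right, y down, z forward; pixel columns grow to the right and rows downward; lengths in m; the calibration is good to about 2 mm. A picture is of the moment at which its call begins: read the wrist's pose just before it. get_calibration takes no time and is no camera call; for the wrist camera it gives the pose at the moment of the call.
- robot.hand_in(): hands the job in; it is judged then, once.
The state is a dict: "clock": time; "joint_positions": joint angles; "dq": joint speeds; "joint_efforts": joint torques, N m; "ee_pos": TCP position; "orientation": TCP orientation; "wrist_force": force on the tool from outside, world axes, zero at the start; "wrist_torque": the same for the moment, N m; "opening": finger opening in m; "grip_force": force on a finger pad.
Only numpy, scipy, OpenCV 4.12 (cv2) and the standard library are available. Lean on these libraries where they do the work, as an engineer would, in place of code of your own. Each camera call takes 0.05 s, during which the arm holds its last target. There are 200 camera calls.

## Working session

There is one attempt and no reset: what is moved stays moved. The work goes in short steps, Python scripts to look and compute and a tool call to move; the robot and the scene stay as the last step left them, time stands still between calls to the robot, and variables do not carry over. Pictures are saved under pics/ and viewed, at most 10 in all, crops included, and the job is handed in when it is done.

Besides the shell and the picture viewer there is one more tool, called after "Emit:" as name(argument=value, ...) on one line, values as JSON. send_rows: Moves the arm, as the interface text tells. Its arguments: {"type":"object","properties":{"increments":{"type":"array","items":{"type":"array","items":{"type":"array","items":{"type":"number"}}}}},"required":["increments"]}

```bash
mkdir -p pics; ls; python3 - <<'E'
from station import robot
import cv2,numpy as np
s=robot.state();print(s['clock'],s['ee_pos'],s['orientation'],s['opening'])
a=robot.grab_frame("scene");b=robot.grab_frame("side")
cv2.imwrite("pics/scene0.png",a);cv2.imwrite("pics/side0.png",b)
for n in("scene","side","wrist"):
    c=robot.get_calibration(n);R=cv2.Rodrigues(np.array(c['rvec']))[0];print(n,c['mtx'],(-R.T@np.ravel(c['tvec'])).round(3),R.round(2).tolist())
E
```

```text
pics
0.0 [ 0.22448856 -0.58240826  0.20973495] [ 9.83139500e-01  1.82853699e-01 -8.32904657e-05 -1.11457607e-03] 0.08532185497548171
scene [[417.71680098   0.         324.61772741]
 [  0.         417.71680098 196.2027726 ]
 [  0.           0.           1.        ]] [0.182 0.513 0.732] [[-0.86, -0.52, 0.01], [-0.39, 0.64, -0.67], [0.34, -0.57, -0.75]]
side [[492.83361579   0.         325.09650949]
 [  0.         492.83361579 202.94804715]
 [  0.           0.           1.        ]] [ 1.333 -0.048  0.745] [[0.07, 1.0, -0.01], [0.61, -0.05, -0.79], [-0.79, 0.04, -0.62]]
wrist [[283.0356422    0.         321.82476429]
 [  0.         283.0356422  202.98053988]
 [  0.           0.           1.        ]] [ 0.294 -0.555  0.372] [[0.36, -0.93, -0.0], [-0.89, -0.34, 0.29], [-0.27, -0.1, -0.96]]
```

View pics/scene0.png

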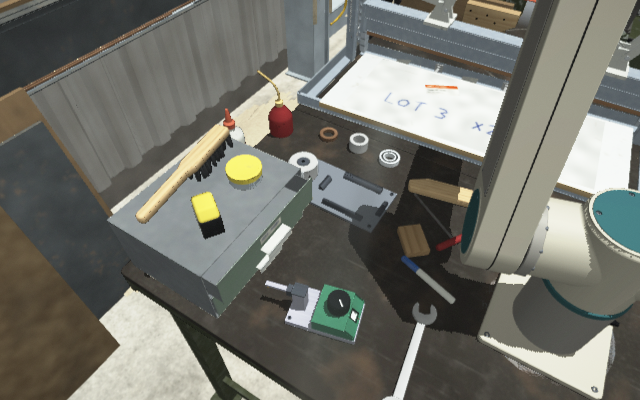

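View pics/side0.png

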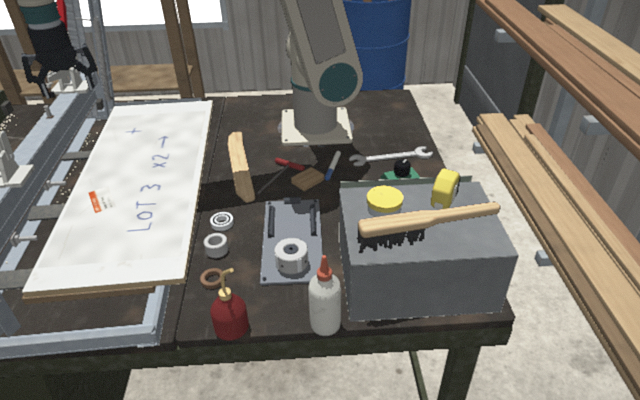

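The scene view shows the gauge at about (320,305), with the knob at (338,302) and the finger pointing left to (268,285). The stand is at (350,195). In the side view the plate runs from (266,200) to (322,282) with the block at (291,255), and the gauge is hidden behind the toolbox.

```bash
cat > h.py <<'E'
from station import robot
import cv2,numpy as np
from scipy.spatial.transform import Rotation as Ro
def cal(n):
    c=robot.get_calibration(n);R=cv2.Rodrigues(np.array(c['rvec'],float))[0];return np.array(c['mtx']),R,np.ravel(c['tvec'])
def ray(n,px,z,c=None):
    K,R,t=c or cal(n);C=-R.T@t
    p=np.atleast_2d(np.array(px,float));d=np.c_[p,np.ones(len(p))]@np.linalg.inv(K).T@R
    return C+d*((z-C[2])/d[:,2])[:,None]
def proj(n,P,c=None):
    K,R,t=c or cal(n);q=(np.atleast_2d(P)@R.T+t)@K.T;return q[:,:2]/q[:,2:]
E
python3 - <<'E'
from h import *
a=cv2.imread("pics/scene0.png");b=cv2.imread("pics/side0.png")
x=cv2.resize(a[265:350,255:375],None,fx=5,fy=5,interpolation=cv2.INTER_CUBIC)
y=cv2.resize(b[190:290,250:335],None,fx=4,fy=4,interpolation=cv2.INTER_CUBIC)
y2=cv2.resize(a[140:240,280:405],None,fx=4,fy=4,interpolation=cv2.INTER_CUBIC)
v=np.zeros((600,800,3),np.uint8)
cv2.imwrite("pics/c1.png",x);v[:400,:340]=y;v[:400,340:]=y2[:,:460];cv2.imwrite("pics/c2.png",v[:400])
print("knob",ray("scene",[338.5,300],.078),"fingertip",ray("scene",[266,284],.076))
print("plate",ray("side",[(266,200),(322,200),(322,282),(261,281)],.008).round(3).tolist())
print("rings",ray("side",[(222,221),(216,245),(213,278)],.015).round(3).tolist())
# toolbox top corner guesses scene
print("box",ray("scene",[(312,183),(213,285),(236,140),(108,215)],.15).round(3).tolist(),ray("side",[(340,183),(470,180)],.15).round(3).tolist())
E
```

```text
knob [[0.33522602 0.20317558 0.078     ]] fingertip [[0.46071746 0.24232892 0.076     ]]
plate [[0.368, -0.139, 0.008], [0.38, -0.002, 0.008], [0.649, -0.019, 0.008], [0.637, -0.142, 0.008]]
rings [[0.449, -0.237, 0.015], [0.53, -0.242, 0.015], [0.628, -0.238, 0.015]]
box [[0.485, 0.05, 0.15], [0.499, 0.318, 0.15], [0.689, 0.029, 0.15], [0.753, 0.308, 0.15]] [[0.509, 0.029, 0.15], [0.521, 0.298, 0.15]]
```

View pics/c1.png

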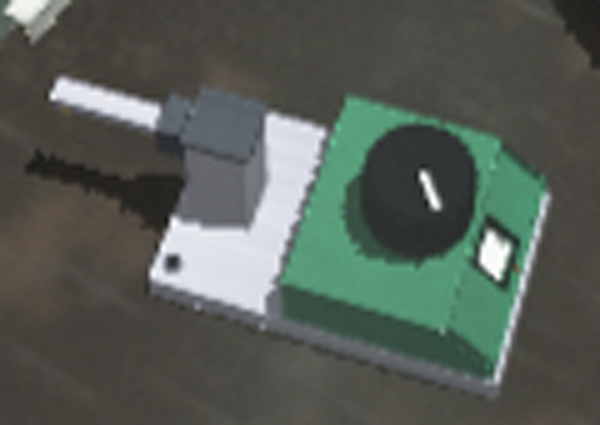

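View pics/c2.png

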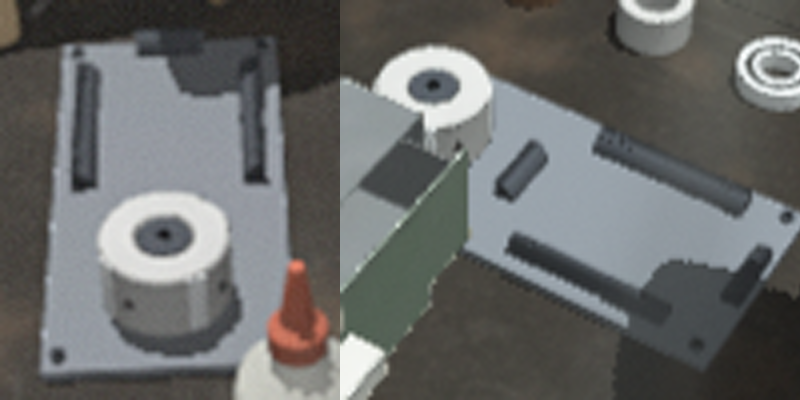

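The crops give what I need. On the gauge: knob top, fingertip and three foot corners. On the stand: the plate corners, the block top and the guides. Next I fit both poses.

```bash
cat >> h.py <<'E'
def fit(L,W,w=None):
    L=np.array(L,float)[:,:2];W=np.array(W)[:,:2];a=L-L.mean(0);b=W-W.mean(0)
    th=np.arctan2((a[:,0]*b[:,1]-a[:,1]*b[:,0]).sum(),(a*b).sum());R=np.array([[np.cos(th),-np.sin(th)],[np.sin(th),np.cos(th)]])
    t=W.mean(0)-R@L.mean(0);return t,th,R,(W-(L@R.T+t))
E
python3 - <<'E'
from h import *
f=lambda x,y,s,ox,oy:((x+.5)/s-.5+ox,(y+.5)/s-.5+oy)
pts=[((-26,0),419,193,78),((112,0),57,88,75),((64,39),152,279,14),((-68,39),497,384,14),((-68,-39),548,191,14)]
W=[ray("scene",f(u,v,5,255,265),z/1000)[0] for _,u,v,z in pts]
t,th,R,e=fit([np.array(p[0])/1000 for p in pts],W)
print("gauge",t,np.degrees(th),(e*1000).round(1).tolist());print("grip",t+R@[.046,0],"knob",t+R@[-.026,0])
S=[((-135,-65),62,44,8),((-135,65),277,38,8),((135,-65),42,376,8),((85,0),163,235,52)]
Wc=[ray("side",f(u,v,4,250,190),z/1000)[0] for _,u,v,z in S]
Q=[((-135,65),703,369,8),((-135,-65),801,207,8),((85,0),434,85,52)]
Wq=[ray("scene",f(u-340,v,4,280,140),z/1000)[0] for _,u,v,z in Q]
for nm,p,w in(("side",S,Wc),("scene",Q,Wq),("both",S+Q,Wc+Wq)):
    t,th,R,e=fit([np.array(q[0])/1000 for q in p],w);print(nm,t,np.degrees(th),(e*1000).round(1).tolist())
print("nest mid",t+R@[-.052,0])
print("box side h", [ray("side",[(340,183),(470,180)],z).round(3).tolist() for z in(.1,.12)],[ray("scene",[(312,183),(213,285)],z).round(3).tolist() for z in(.1,.12)])
E
```

```text
gauge [0.35969256 0.20912369] 14.946745515341732 [[-2.2, 6.0], [-4.6, 1.0], [1.5, -4.3], [3.1, -1.4], [2.1, -1.3]]
grip [0.4041362  0.22098806] knob [0.33457225 0.20241774]
side [ 0.50856447 -0.0772466 ] -0.8320247025846641 [[-1.9, -0.9], [1.2, 0.7], [1.5, 1.0], [-0.8, -0.8]]
scene [ 0.50981488 -0.0755353 ] -0.27239845756314046 [[-1.6, 3.9], [4.0, -2.3], [-2.5, -1.6]]
both [ 0.50907792 -0.07669521] -0.7026180701524771 [[-2.6, -1.1], [0.8, 0.4], [0.8, 0.2], [-1.3, -1.6], [-1.3, 4.1], [5.2, -2.1], [-1.7, 0.2]]
nest mid [ 0.45708183 -0.07605755]
box side h [[[0.44, 0.036, 0.1], [0.453, 0.327, 0.1]], [[0.468, 0.033, 0.12], [0.481, 0.316, 0.12]]] [[[0.511, 0.01, 0.1], [0.526, 0.301, 0.1]], [[0.501, 0.026, 0.12], [0.515, 0.308, 0.12]]]
```

```bash
cat >> h.py <<'E'
def pose(x,y,z,h): return np.array([x,y,z]),Ro.from_euler('z',h,degrees=True)*Ro.from_euler('x',180,degrees=True)
def plan(*T):
    s=robot.state();p=np.array(s['ee_pos']);q=Ro.from_quat(s['orientation'])
    for t in T:
        P,Q=pose(*t);d=q.inv().apply(P-p)/.2;r=(q.inv()*Q).as_rotvec()/(np.pi/2)
        print(np.r_[r,d].round(4).tolist(),"rows>",round(max(np.linalg.norm(P-p)/.05,np.linalg.norm(r)*90/8.59),1));p,q=P,Q
E
python3 - <<'E'
from h import *
plan((.34,-.44,.22,75),(.43,-.27,.22,130),(.44,-.08,.18,179.3))
E
```

```text
[-0.0011, -0.0007, -0.5992, 0.7949, -0.4573, -0.0496] rows> 6.3
[0.0, 0.0, -0.6111, 0.9375, 0.2147, 0.0] rows> 6.4
[0.0, 0.0, -0.5478, 0.6956, 0.649, 0.2] rows> 5.7
```

Emit:
send_rows(increments=[[[-0.001,-0.001,-0.3,0.4,-0.23,-0.025,1],[-0.001,-0.001,-0.6,0.795,-0.457,-0.05,1],[-0.001,-0.001,-0.6,0.795,-0.457,-0.05,1],[-0.001,-0.001,-0.6,0.795,-0.457,-0.05,1],[-0.001,-0.001,-0.6,0.795,-0.457,-0.05,1],[-0.001,-0.001,-0.6,0.795,-0.457,-0.05,1],[-0.001,-0.001,-0.6,0.795,-0.457,-0.05,1],[-0.001,-0.001,-0.6,0.795,-0.457,-0.05,1]]])

```text
clock: 0.9
ee_pos: [0.3402, -0.4402, 0.2204]
orientation: [0.793, 0.609, -0.001, 0.0]
wrist_force: [-0.3, 1.1, 0.3]
opening: 0.0855
grip_force: 0.0
```

Emit:
send_rows(increments=[[[0,0,-0.61,0.938,0.215,0,1],[0,0,-0.61,0.938,0.215,0,1],[0,0,-0.61,0.938,0.215,0,1],[0,0,-0.61,0.938,0.215,0,1],[0,0,-0.61,0.938,0.215,0,1],[0,0,-0.61,0.938,0.215,0,1],[0,0,-0.61,0.938,0.215,0,1],[0,0,-0.61,0.938,0.215,0,1]]])

```text
clock: 1.7
ee_pos: [0.4299, -0.2703, 0.2203]
orientation: [0.423, 0.906, -0.001, 0.0]
wrist_force: [-0.7, 0.2, 0.2]
opening: 0.0857
grip_force: 0.0
```

Emit:
send_rows(increments=[[[0,0,-0.548,0.696,0.65,0.2,1],[0,0,-0.548,0.696,0.65,0.2,1],[0,0,-0.548,0.696,0.65,0.2,1],[0,0,-0.548,0.696,0.65,0.2,1],[0,0,-0.548,0.696,0.65,0.2,1],[0,0,-0.548,0.696,0.65,0.2,1],[0,0,-0.548,0.696,0.65,0.2,1],[0,0,-0.548,0.696,0.65,0.2,1],[0,0,-0.548,0.696,0.65,0.2,1]]])

```text
clock: 2.6
ee_pos: [0.4403, -0.0809, 0.1802]
orientation: [0.008, 1.0, -0.001, 0.0]
wrist_force: [0.2, 0.0, -0.1]
opening: 0.0857
grip_force: 0.0
```

```bash
python3 - <<'E'
from h import *
s=robot.state();print(s['clock'],s['ee_pos'],np.round(s['joint_positions'],2),np.linalg.norm(s['dq']))
np.savez("wn.npz",*cal("wrist"));cv2.imwrite("pics/wnest.png",robot.grab_frame("wrist"))
plan((.42,.1,.2,187),(.404,.221,.17,195))
E
```

```text
2.6 [ 0.44032168 -0.08086335  0.18018443] [-0.32 -0.02 -0.44  1.16 -0.   -0.31] 0.010571338832131709
[-0.0013, 0.0, -0.0873, 0.1151, 0.9026, -0.101] rows> 3.7
[0.0, 0.0, -0.0889, 0.0057, 0.6102, 0.15] rows> 2.5
```

View pics/wnest.png

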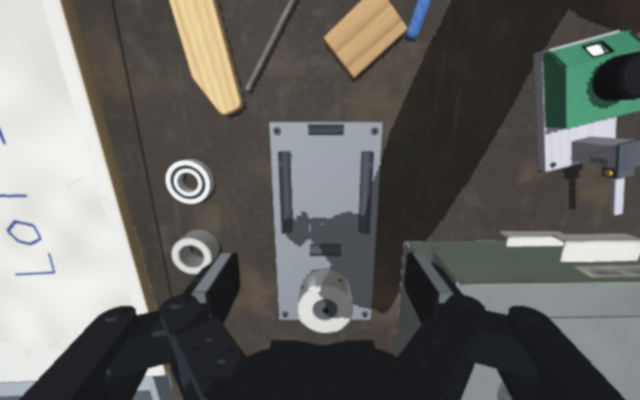

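The wrist view shows the stand square-on, with plate corners (271,123), (382,122), (279,319) and (370,320). The nest guides are at (285,190), (367,190), (326,129) and (325,250). The gauge is at upper right.

```bash
python3 - <<'E'
from h import *
d=np.load("wn.npz");c=(d['arr_0'],d['arr_1'],d['arr_2']);a=cv2.imread("pics/wnest.png")
L=np.array([(-135,-65),(-135,65),(135,-65),(135,65)])/1e3
px=[(270.5,122.5),(382.5,122),(278.5,319.5),(370.5,320)]
W=ray(0,px,.008,c);t,th,R,e=fit(L,W);print(t,np.degrees(th),(e*1e3).round(1).tolist(),"nest mid",t+R@[-.052,0])
# dark guides on the plate
m=cv2.inRange(cv2.cvtColor(a,cv2.COLOR_BGR2GRAY),0,75);w=np.zeros_like(m);cv2.fillPoly(w,[np.int32([(275,127),(379,127),(373,262),(280,262)])],255)
n,lab,st,ce=cv2.connectedComponentsWithStats(m&w)
for i in range(1,n):
    if st[i,4]>60: print(st[i],ce[i].round(1),ray(0,ce[i],.015,c).round(4).tolist())
E
```

```text
[ 0.50672214 -0.07613114] -1.122058295137434 [[1.0, 1.4], [-0.2, -1.2], [-0.4, -0.3], [-0.3, 0.1]] nest mid [ 0.45473212 -0.07511286]
[310 127  33   3  91] [325.1 127.9] [[0.3781, -0.0751, 0.015]]
[310 131  32   3  73] [325.9 132.3] [[0.3828, -0.0742, 0.015]]
[280 153  15  82 499] [286.  202.2] [[0.4644, -0.1234, 0.015]]
[356 167  18  69 549] [366.3 210.7] [[0.4766, -0.0258, 0.015]]
[311 242  32  16 361] [330.4 249. ] [[0.5276, -0.07, 0.015]]
```

Emit:
send_rows(increments=[[[0,0,-0.087,0.115,0.9,-0.1,1],[0,0,-0.087,0.115,0.9,-0.1,1],[0,0,-0.087,0.115,0.9,-0.1,1],[0,0,-0.087,0.115,0.9,-0.1,1],[0,0,-0.087,0.115,0.9,-0.1,1],[0,0,-0.087,0.115,0.9,-0.1,1]]])

```text
clock: 3.25
ee_pos: [0.4196, 0.1001, 0.1999]
orientation: [-0.062, 0.998, -0.001, 0.0]
wrist_force: [0.0, -0.5, -0.7]
opening: 0.0851
grip_force: 0.0
```

Emit:
send_rows(increments=[[[0,0,-0.089,0.006,0.61,0.15,1],[0,0,-0.089,0.006,0.61,0.15,1],[0,0,-0.089,0.006,0.61,0.15,1],[0,0,-0.089,0.006,0.61,0.15,1],[0,0,-0.089,0.006,0.61,0.15,1],[0,0,-0.089,0.006,0.61,0.15,1]]])

```text
clock: 3.85
ee_pos: [0.4038, 0.2194, 0.1697]
orientation: [-0.13, 0.991, -0.001, 0.0]
wrist_force: [0.3, -0.7, 0.4]
opening: 0.0854
grip_force: 0.0
```

```bash
python3 - <<'E'
from h import *
s=robot.state();print(s['clock'],s['ee_pos'],np.round(s['joint_positions'],2),np.linalg.norm(s['dq']))
np.savez("wg.npz",*cal("wrist"));cv2.imwrite("pics/wg.png",robot.grab_frame("wrist"))
E
```

```text
3.85 [0.40384809 0.21935177 0.16967235] [ 0.36  0.01 -0.43  1.13 -0.    0.1 ] 0.008136741523011078
```

View pics/wg.png

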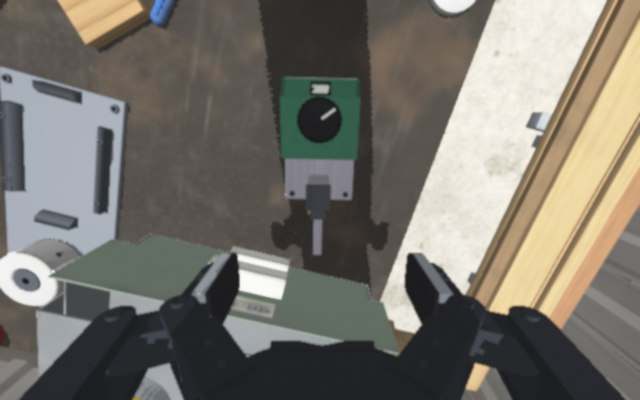

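The wrist view shows the gauge almost square to the tool: foot front corners (284,199) and (353,199), knob centre (320,119), column head (318,186), fingertip (318,254).

```bash
python3 - <<'E'
from h import *
d=np.load("wg.npz");c=(d['arr_0'],d['arr_1'],d['arr_2']);a=cv2.imread("pics/wg.png")
hsv=cv2.cvtColor(a,cv2.COLOR_BGR2HSV);sub=np.zeros(a.shape[:2],np.uint8);sub[60:170,270:370]=255
g=cv2.inRange(hsv,(55,90,30),(95,255,255))&sub
ys,xs=np.nonzero(g);print("green",xs.min(),xs.max(),ys.min(),ys.max())
k=cv2.inRange(a,(0,0,0),(45,45,45));w=np.zeros_like(k);w[92:148,292:348]=255
cn=max(cv2.findContours(k&w,0,2)[0],key=cv2.contourArea);kc,kr=cv2.minEnclosingCircle(cn);print("knob",kc,kr)
f=cv2.inRange(hsv,(0,0,110),(180,70,255));r=[(y,np.nonzero(f[y,300:335])[0].mean()+300) for y in range(222,262) if f[y,300:335].sum()>500];print("finger",r[0],r[-1])
pts=[((-26,0),kc,78),((112,0),(r[-1][1],r[-1][0]),75),((64,-39),(283.5,199),14),((64,39),(353.5,199),14)]
W=[ray(0,p,z/1e3,c)[0] for _,p,z in pts];t,th,R,e=fit([np.array(p[0])/1e3 for p in pts],W)
print(t,np.degrees(th),(e*1e3).round(1).tolist());G=t+R@[.046,0];print("grip",G)
h=np.degrees(th)+180
plan((*G,.11,h),(*G,.028,h))
E
```

```text
green 280 359 79 159
knob (319.5, 119.20454406738281) 22.478797912597656
finger (222, np.float64(317.5)) (253, np.float64(317.0))
[0.35767887 0.20531707] 14.075041693164392 [[1.9, 1.0], [-6.6, -1.9], [3.5, -1.3], [1.2, 2.2]]
grip [0.40229786 0.21650392]
[-0.0016, -0.0, 0.0101, 0.0113, -0.0112, 0.2989] rows> 1.2
[0.0, 0.0, 0.0, -0.0, -0.0, 0.41] rows> 1.6
```

Emit:
send_rows(increments=[[[0,0,0.01,0,-0.01,0.3,1],[0,0,0.01,0,-0.01,0.3,1],[0,0,0.01,0,-0.01,0.45,1],[0,0,0.01,0,-0.01,0.6,1],[0,0,0.01,0,-0.01,0.71,1],[0,0,0.01,0,-0.01,0.71,1],[0,0,0.01,0,-0.01,0.71,1]]])

```text
clock: 4.6
ee_pos: [0.4041, 0.2181, 0.0282]
orientation: [-0.123, 0.992, -0.001, -0.0]
wrist_force: [1.3, 0.4, 0.4]
opening: 0.0855
grip_force: 0.0
```

Emit:
send_rows(increments=[[[0,0,0,0,0,0,0.6],[0,0,0,0,0,0,0.4],[0,0,0,0,0,0,0.3],[0,0,0,0,0,0,0.2],[0,0,0,0,0,0,0.1],[0,0,0,0,0,0,0],[0,0,0,0,0,0,0],[0,0,0,0,0,0,0],[0,0,0,0,0,0,0],[0,0,0,0,0,0,0]]])

```text
clock: 5.6
ee_pos: [0.4049, 0.2183, 0.0285]
orientation: [-0.124, 0.992, -0.002, 0.001]
wrist_force: [-0.6, -2.2, 5.6]
opening: 0.0208
grip_force: 60.5
```

Emit:
send_rows(increments=[[[0,0,0,0,0,-0.1,0],[0,0,0,0,0,-0.2,0],[0,0,0,0,0,-0.3,0],[0,0,0,0,0,-0.4,0],[0,0,0,0,0,-0.46,0],[0,0,0,0,0,-0.46,0]]])

```text
clock: 6.2
ee_pos: [0.4045, 0.2191, 0.1204]
orientation: [-0.124, 0.992, -0.001, 0.001]
wrist_force: [0.6, -0.0, -5.5]
opening: 0.0207
grip_force: 60.1
```

```bash
python3 - <<'E'
from h import *
s=robot.state();print(s['clock'],s['ee_pos'],s['opening'],s['grip_force'],s['wrist_force'],s['wrist_torque'])
plan((.395,.04,.12,186),(.44,-.077,.12,179))
E
```

```text
6.2 [0.40445106 0.21910203 0.12037281] 0.020716354235649246 60.0528359413147 [ 0.62973219 -0.01512214 -5.47632205] [ 0.00573054 -0.192936    0.07234789]
[-0.0009, 0.0012, 0.0915, 0.2661, -0.8564, 0.0027] rows> 3.6
[0.0, -0.0, 0.0778, -0.1626, -0.6053, -0.0] rows> 2.5
```

Emit:
send_rows(increments=[[[0,0,0.02,0.07,-0.2,0,0],[0,0,0.04,0.13,-0.4,0,0],[0,0,0.06,0.2,-0.6,0,0],[0,0,0.09,0.266,-0.8,0,0],[0,0,0.09,0.266,-0.856,0,0],[0,0,0.09,0.266,-0.856,0,0]]])

```text
clock: 6.8
ee_pos: [0.3935, 0.0384, 0.1187]
orientation: [-0.052, 0.999, -0.001, -0.001]
wrist_force: [-0.3, 1.1, -5.4]
opening: 0.0207
grip_force: 61.1
```

Emit:
send_rows(increments=[[[0,0,0.02,-0.04,-0.2,0,0],[0,0,0.05,-0.08,-0.4,0,0],[0,0,0.079,-0.12,-0.52,0,0],[0,0,0.079,-0.163,-0.605,0,0],[0,0,0.079,-0.163,-0.605,0,0],[0,0,0.079,-0.163,-0.605,0,0],[0,0,0.079,-0.163,-0.605,0,0]]])

```text
clock: 7.5
ee_pos: [0.4386, -0.0757, 0.1194]
orientation: [0.008, 1.0, -0.0, -0.001]
wrist_force: [-0.5, 0.1, -5.4]
opening: 0.0204
grip_force: 61.7
```

```bash
python3 - <<'E'
from h import *
s=robot.state();print(s['clock'],s['ee_pos'],Ro.from_quat(s['orientation']).as_matrix()[:,0],s['opening'],s['grip_force'])
np.savez("wh.npz",*cal("wrist"));w=robot.grab_frame("wrist");sd=robot.grab_frame("side");sc=robot.grab_frame("scene")
cv2.imwrite("pics/wh.png",w);cv2.imwrite("pics/sh.png",sd);cv2.imwrite("pics/sch.png",sc)
v=np.zeros((600,800,3),np.uint8);v[:400,:640]=w;v[400:,:400]=cv2.resize(sd[120:320,220:420],(400,200))if 0 else np.hstack([sd[110:310,220:420],sc[100:300,260:460]])
cv2.imwrite("pics/mix.png",v)
plan((.5025,-.076,.12,179))
E
```

```text
7.5 [ 0.43861964 -0.07572761  0.11943263] [-0.99988522  0.01502503  0.00194946] 0.020444958393212052 61.68601155281067
[-0.001, -0.0004, 0.0013, -0.3174, 0.0055, -0.0008] rows> 1.3
```

View pics/mix.png

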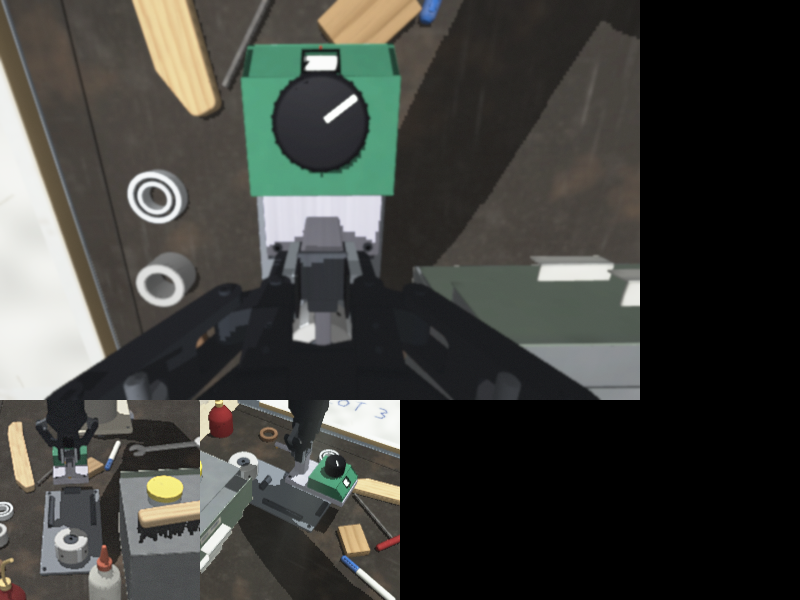

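The gauge hangs level and square in the grip: knob centre (320,121), housing top edge (249,195) to (394,195). I compute where it sits relative to the tool.

```bash
python3 - <<'E'
from h import *
d=np.load("wh.npz");c=(d['arr_0'],d['arr_1'],d['arr_2']);a=cv2.imread("pics/wh.png")
tcp=np.array(robot.state()['ee_pos'])
k=cv2.inRange(a,(0,0,0),(50,50,50));w=np.zeros_like(k);w[73:178,268:374]=255
cn=max(cv2.findContours(k&w,0,2)[0],key=cv2.contourArea);kc,kr=cv2.minEnclosingCircle(cn);print(kc,kr)
hsv=cv2.cvtColor(a,cv2.COLOR_BGR2HSV);g=cv2.inRange(hsv,(55,90,30),(95,255,255))
for y in(180,190,194,196,198): 
    x=np.nonzero(g[y])[0];x=x[(x>200)&(x<450)];print(y,x.min() if len(x) else None,x.max() if len(x) else None,len(x))
u=tcp[2]-.0285
for z in(.078,.062): print("knob rel",z,((ray(0,kc,u+z,c)[0]-tcp)*1e3).round(1))
E1=ray(0,[(249,195),(394.5,195)],u+.044,c);print("rear edge rel",((E1-tcp)*1e3).round(1).tolist(),"width",np.linalg.norm(E1[1]-E1[0]),"hd",np.degrees(np.arctan2(-(E1[1]-E1[0])[0],(E1[1]-E1[0])[1])))
F=ray(0,[(242.5,75),(399.5,75)],u+.044,c);print(((F-tcp)*1e3).round(1).tolist())
E
```

```text
(320.0, 121.0) 51.264122009277344
180 250 394 145
190 250 393 144
194 251 393 114
196 None None 0
198 None None 0
knob rel 0.078 [-73.6   2.3  49.5]
knob rel 0.062 [-73.4   2.2  33.5]
rear edge rel [[-35.4, -36.8, 15.5], [-34.3, 41.5, 15.5]] width 0.07825366078408275 hd -0.8265066893197456
[[-94.7, -34.6, 15.5], [-93.6, 40.3, 15.5]]
```

```bash
python3 - <<'E'
from h import *
plan((.5045,-.0768,.12,179.1),(.5045,-.0768,.062,179.1))
E
```

```text
[-0.001, -0.0004, 0.0002, -0.3275, 0.0017, -0.0008] rows> 1.3
[0.0, 0.0, 0.0, 0.0, -0.0, 0.29] rows> 1.2
```

Emit:
send_rows(increments=[[[-0.001,0,0,-0.1,0,0,0],[-0.001,0,0,-0.2,0,0,0],[-0.001,0,0,-0.29,0,0,0],[-0.001,0,0,-0.328,0.002,0,0],[-0.001,0,0,-0.328,0.002,0.1,0],[-0.001,0,0,-0.328,0.002,0.2,0],[-0.001,0,0,-0.328,0.002,0.26,0],[-0.001,0,0,-0.328,0.002,0.29,0],[-0.001,0,0,-0.328,0.002,0.29,0],[-0.001,0,0,-0.328,0.002,0.29,0]]])

```text
clock: 8.65
ee_pos: [0.5057, -0.0782, 0.0628]
orientation: [0.008, 1.0, -0.0, 0.001]
wrist_force: [-0.8, 0.8, -4.1]
opening: 0.0204
grip_force: 61.5
```

```bash
python3 - <<'E'
from h import *
s=robot.state();print(s['ee_pos'])
np.savez("wd.npz",*cal("wrist"));w=robot.grab_frame("wrist");sd=robot.grab_frame("side");sc=robot.grab_frame("scene")
cv2.imwrite("pics/wd.png",w)
v=np.zeros((600,800,3),np.uint8);v[:300,:400]=cv2.resize(w[0:240,160:480],(400,300),interpolation=2)
v[:300,400:]=cv2.resize(sd[185:290,245:385],(400,300),interpolation=2);v[300:,:400]=cv2.resize(sc[150:255,275:415],(400,300),interpolation=2)
cv2.imwrite("pics/mix2.png",v);plan((.5045,-.0768,.0365,179.1))
E
```

```text
[ 0.50567069 -0.07815033  0.06278138]
[-0.0007, 0.0014, -0.0009, 0.0087, 0.0076, 0.1335] rows> 0.5
```

View pics/mix2.png

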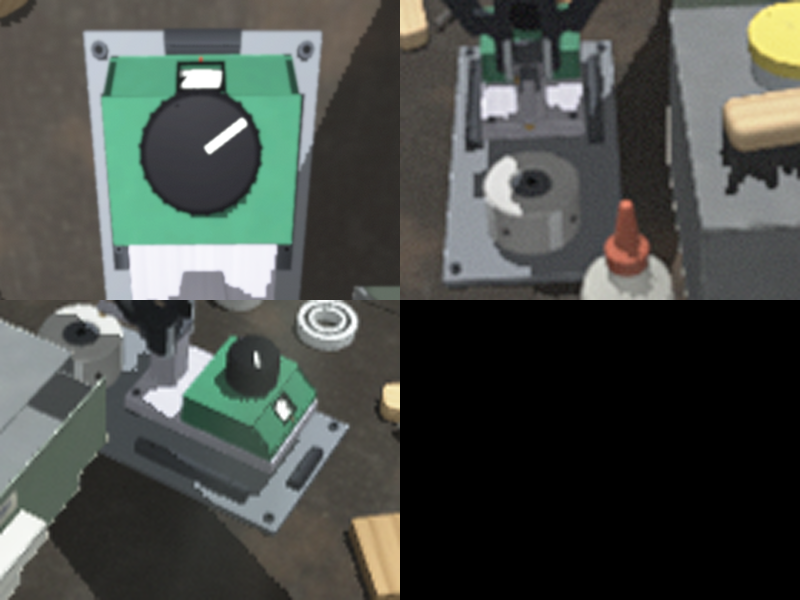

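The gauge is above the nest, centred laterally within about 1 mm: plate corners at crop x 85 and 322, housing 102 to 300. I correct by about 1 mm and descend slowly.

Emit:
send_rows(increments=[[[0,0.001,-0.001,0.008,0.007,0.02,0],[0,0.001,-0.001,0.008,0.007,0.04,0],[0,0.001,-0.001,0.008,0.007,0.055,0],[0,0.001,-0.001,0.008,0.007,0.07,0],[0,0.001,-0.001,0.008,0.007,0.08,0],[0,0.001,-0.001,0.008,0.007,0.08,0]]])

```text
clock: 9.4
ee_pos: [0.5032, -0.0765, 0.0457]
orientation: [0.008, 1.0, -0.0, -0.001]
wrist_force: [-0.8, -0.3, -6.5]
opening: 0.0204
grip_force: 61.6
```

Emit:
send_rows(increments=[[[0,0,0,0,0,0.01,0],[0,0,0,0,0,0.02,0],[0,0,0,0,0,0.03,0],[0,0,0,0,0,0.04,0],[0,0,0,0,0,0.04,0]]])

```text
clock: 9.9
ee_pos: [0.5033, -0.0765, 0.0378]
orientation: [0.008, 1.0, -0.0, -0.001]
wrist_force: [-0.1, -0.6, -6.1]
opening: 0.0204
grip_force: 61.6
```

Emit:
send_rows(increments=[[[0,0,0,0,0,0.004,0],[0,0,0,0,0,0.008,0],[0,0,0,0,0,0.011,0],[0,0,0,0,0,0.011,0]]])

```text
clock: 10.3
ee_pos: [0.5038, -0.0766, 0.0366]
orientation: [0.008, 1.0, -0.0, -0.001]
wrist_force: [-0.3, 1.5, 0.9]
opening: 0.0207
grip_force: 62.3
```

Contact: the force went from -6 to +1 N at the expected height. I release and rise.

Emit:
send_rows(increments=[[[0,0,0,0,0,0,0.15],[0,0,0,0,0,0,0.3],[0,0,0,0,0,0,0.5],[0,0,0,0,0,0,0.7],[0,0,0,0,0,0,1],[0,0,0,0,0,0,1],[0,0,0,0,0,0,1],[0,0,0,0,0,0,1]]])

```text
clock: 11.1
ee_pos: [0.5036, -0.0766, 0.0359]
orientation: [0.008, 1.0, -0.0, -0.001]
wrist_force: [-0.2, 0.1, -0.1]
opening: 0.0857
grip_force: 0.0
```

Emit:
send_rows(increments=[[[0,0,0,0,0,-0.1,1],[0,0,0,0,0,-0.25,1],[0,0,0,0,0,-0.45,1],[0,0,0,0,0,-0.65,1],[0,0,0,0,0,-0.7,1],[0,0,0,0,0,-0.7,1]]])

```text
clock: 11.7
ee_pos: [0.5057, -0.077, 0.1783]
orientation: [0.008, 1.0, -0.001, 0.002]
wrist_force: [0.1, -0.4, 0.2]
opening: 0.0855
grip_force: 0.0
```

```bash
python3 - <<'E'
from h import *
s=robot.state();print(s['clock'],s['ee_pos'],np.round(s['joint_positions'],2))
plan((.435,-.077,.155,179.1))
E
```

```text
11.7 [ 0.50566176 -0.07702886  0.17826804] [-0.28  0.09 -0.32  1.15 -0.   -0.26]
[-0.0012, 0.0023, 0.0002, 0.3537, -0.0051, 0.1151] rows> 1.5
```

```bash
python3 - <<'E'
from h import *
np.savez("we.npz",*cal("wrist"));w=robot.grab_frame("wrist");sd=robot.grab_frame("side");sc=robot.grab_frame("scene")
cv2.imwrite("pics/we.png",w)
# predicted knob top / window region
p=proj("wrist",[[.4315,-.0765,.086],[.39,-.0765,.04]]);print(p)
x,y=p[0].astype(int);y0=max(0,y-75);x0=x-100
v=np.zeros((600,800,3),np.uint8);v[:300,:400]=cv2.resize(w[y0:y0+150,x0:x0+200],(400,300),interpolation=2)
v[:300,400:]=cv2.resize(sd[185:290,245:385],(400,300),interpolation=2);v[300:,:400]=cv2.resize(sc[150:255,275:415],(400,300),interpolation=2)
X,Y=p[1].astype(int);Y=max(Y,19);v[300:,400:]=cv2.resize(w[Y-19:Y+19,X-25:X+25],(400,300),interpolation=2)
print(x0,y0,X,Y);cv2.imwrite("pics/mix3.png",v)
E
```

```text
[[318.3348086  121.76520207]
 [318.06515175  76.36551069]]
218 46 318 76
```

View pics/mix3.png

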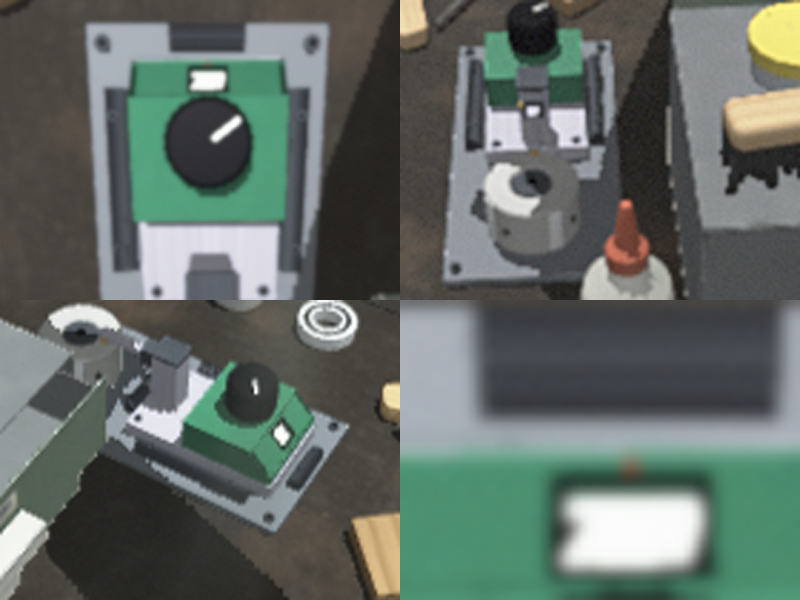

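The gauge is seated flat between all four guides. The knob centre is at crop (208,142) and its white line points about 55° clockwise of the window, so the dial is near 0.97 and the window shows a gap between 1 and 2. Next I measure the line angle and knob centre exactly.

```bash
python3 - <<'E'
from h import *
d=np.load("we.npz");c=(d['arr_0'],d['arr_1'],d['arr_2']);a=cv2.imread("pics/we.png")
k=cv2.inRange(a,(0,0,0),(55,55,55));w=np.zeros_like(k);cv2.circle(w,(322,117),25,255,-1)
cn=max(cv2.findContours(k&w,0,2)[0],key=cv2.contourArea);kc,kr=cv2.minEnclosingCircle(cv2.convexHull(cn))
print(kc,kr,ray(0,kc,.086,c)-[-.0012,.0023,0])
l=cv2.inRange(a,(120,120,120),(255,255,255));w[:]=0;cv2.circle(w,(322,117),19,255,-1)
ys,xs=np.nonzero(l&w);P=ray(0,np.c_[xs,ys],.086,c)[:,:2];m=P.mean(0);u=np.linalg.svd(P-m)[2][0]
C=ray(0,kc,.086,c)[0,:2];u*=np.sign(u@(m-C));ang=np.arctan2(u[1],-u[0])
print("line",len(xs),"angle from -x clockwise",ang,"minus gauge hd:",ang+np.radians(-.9)*-1*-1, "alt",np.arctan2((m-C)[1],-(m-C)[0]))
plan((.4315,-.0766,.13,179.1),(.4315,-.0766,.057,179.1))
E
```

```text
(321.8005676269531, 117.10680389404297) 22.502233505249023 [[ 0.43298656 -0.07691389  0.086     ]]
line 87 angle from -x clockwise 0.9555709817335585 minus gauge hd: 0.9398630184656095 alt 0.9375440073449087
[0.0002, -0.003, 0.0001, 0.3533, -0.0078, 0.222] rows> 1.7
[0.0, 0.0, 0.0, 0.0, -0.0, 0.365] rows> 1.5
```

Emit:
send_rows(increments=[[[0,-0.003,0,0.12,0,0,1],[0,-0.003,0,0.3,-0.004,0.03,1],[0,-0.003,0,0.352,-0.008,0.2,1],[0,-0.003,0,0.352,-0.008,0.35,1],[0,-0.003,0,0.352,-0.008,0.48,1],[0,-0.003,0,0.352,-0.008,0.56,1],[0,-0.003,0,0.352,-0.008,0.587,1],[0,-0.003,0,0.352,-0.008,0.587,1],[0,-0.003,0,0.352,-0.008,0.587,1]]])

```text
clock: 12.75
ee_pos: [0.4333, -0.0771, 0.0587]
orientation: [0.008, 1.0, -0.0, 0.002]
wrist_force: [0.7, -0.6, -0.1]
opening: 0.085
grip_force: 0.0
```

```bash
python3 - <<'E'
from h import *
s=robot.state();print(s['clock'],s['ee_pos'],np.round(s['joint_positions'],2),s['wrist_force'])
plan((.432,-.0767,.057,179.1))
E
```

```text
12.75 [ 0.4333014  -0.07711195  0.05869752] [-0.32  0.09 -0.61  0.87  0.   -0.31] [ 0.65622026 -0.55748734 -0.14662888]
[-0.0003, 0.0019, 0.0002, 0.0066, 0.002, 0.0085] rows> 0.0
```

Emit:
send_rows(increments=[[[0,0.002,0,0.005,0.002,0.005,1],[0,0.002,0,0.005,0.002,0.005,0.7],[0,0.002,0,0.005,0.002,0.005,0.55],[0,0.002,0,0.005,0.002,0.005,0.48],[0,0.002,0,0.005,0.002,0.005,0.42],[0,0.002,0,0.005,0.002,0.005,0.3],[0,0.002,0,0.005,0.002,0.005,0.1],[0,0.002,0,0.005,0.002,0.005,0],[0,0.002,0,0.005,0.002,0.005,0],[0,0.002,0,0.005,0.002,0.005,0]]])

```text
clock: 13.75
ee_pos: [0.4326, -0.0766, 0.0585]
orientation: [0.008, 1.0, -0.0, 0.0]
wrist_force: [-0.6, 1.5, 6.1]
opening: 0.0362
grip_force: 59.3
```

```bash
python3 - <<'E'
from h import *
s=robot.state();print(s['clock'],s['ee_pos'],s['wrist_force'],s['wrist_torque'],s['opening'],s['grip_force'],np.degrees(np.arctan2(*Ro.from_quat(s['orientation']).as_matrix()[[1,0],0])))
E
```

```text
13.75 [ 0.43256214 -0.07657828  0.05854111] [-0.578037    1.5046524   6.10941152] [0.20052553 0.32504384 0.05663558] 0.03622280160650696 59.29644048213959 179.12673414753576
```

Emit:
send_rows(increments=[[[0,0,0.03,0,0,0,0],[0,0,0.08,0,0,0,0],[0,0,0.13,0,0,0,0],[0,0,0.18,0,0,0,0],[0,0,0.23,0,0,0,0],[0,0,0.28,0,0,0,0],[0,0,0.33,0,0,0,0],[0,0,0.38,0,0,0,0],[0,0,0.43,0,0,0,0],[0,0,0.48,0,0,0,0],[0,0,0.53,0,0,0,0],[0,0,0.6,0,0,0,0]]])

```text
clock: 14.95
ee_pos: [0.4323, -0.077, 0.0586]
orientation: [0.462, 0.887, -0.001, 0.0]
wrist_force: [-3.1, -0.6, 5.8]
opening: 0.0368
grip_force: 59.3
```

```bash
python3 - <<'E'
from h import *
s=robot.state();print(s['clock'],s['ee_pos'],s['wrist_force'],s['wrist_torque'],s['opening'],s['grip_force'],np.round(s['joint_positions'],2),np.degrees(np.arctan2(*Ro.from_quat(s['orientation']).as_matrix()[[1,0],0])))
E
```

```text
14.95 [ 0.43234651 -0.07702173  0.05855088] [-3.13467063 -0.61937321  5.82336044] [-0.02673145  0.47539925  0.20928576] 0.03681572653266168 59.331437945365906 [-0.32  0.09 -0.61  0.87 -0.    0.64] 124.92520449736533
```

Emit:
send_rows(increments=[[[0,0,0.05,0,0,0,0],[0,0,0.1,0,0,0,0],[0,0,0.15,0,0,0,0],[0,0,0.2,0,0,0,0],[0,0,0.25,0,0,0,0],[0,0,0.3,0,0,0,0],[0,0,0.35,0,0,0,0],[0,0,0.4,0,0,0,0],[0,0,0.45,0,0,0,0],[0,0,0.5,0,0,0,0],[0,0,0.55,0,0,0,0],[0,0,0.6,0,0,0,0]]])

```text
clock: 16.15
ee_pos: [0.4318, -0.0771, 0.0585]
orientation: [0.814, 0.58, -0.001, 0.001]
wrist_force: [-3.5, -0.4, 7.1]
opening: 0.0366
grip_force: 59.5
```

Emit:
send_rows(increments=[[[0,0,0.05,0,0,0,0],[0,0,0.1,0,0,0,0],[0,0,0.15,0,0,0,0],[0,0,0.2,0,0,0,0],[0,0,0.25,0,0,0,0],[0,0,0.3,0,0,0,0],[0,0,0.35,0,0,0,0],[0,0,0.4,0,0,0,0],[0,0,0.45,0,0,0,0],[0,0,0.5,0,0,0,0],[0,0,0.55,0,0,0,0],[0,0,0.6,0,0,0,0]]])

```text
clock: 17.35
ee_pos: [0.4315, -0.0767, 0.0585]
orientation: [0.989, 0.148, -0.001, 0.0]
wrist_force: [-3.8, 0.4, 9.5]
opening: 0.0363
grip_force: 59.7
```

```bash
python3 - <<'E'
from h import *
s=robot.state();print(s['clock'],s['ee_pos'],s['wrist_force'],s['wrist_torque'],s['opening'],s['grip_force'],np.round(s['joint_positions'],2),np.degrees(np.arctan2(*Ro.from_quat(s['orientation']).as_matrix()[[1,0],0])))
sc=robot.grab_frame("scene");cv2.imwrite("pics/sct.png",sc)
E
```

```text
17.35 [ 0.43150692 -0.07670275  0.05854017] [-3.77667553  0.3938126   9.51049833] [0.14347699 0.93482241 0.25070391] 0.03631587822337287 59.691410064697266 [-0.32  0.09 -0.61  0.88 -0.    2.52] 16.968384467808825
```

Emit:
send_rows(increments=[[[0,0,0,0,0,0,0.5],[0,0,0,0,0,0,0.6],[0,0,0,0,0,0,0.75],[0,0,0,0,0,0,0.8],[0,0,0,0,0,0,0.8],[0,0,0,0,0,-0.15,0.8],[0,0,0,0,0,-0.35,0.8],[0,0,0,0,0,-0.5,0.8],[0,0,0,0,0,-0.55,0.8],[0,0,0,0,0,-0.55,1]]])

```text
clock: 18.4
ee_pos: [0.4336, -0.0771, 0.1691]
orientation: [0.989, 0.149, 0.002, 0.001]
wrist_force: [0.3, 0.0, -0.0]
opening: 0.0804
grip_force: 0.0
```

```bash
python3 - <<'E'
from h import *
s=robot.state();print(s['clock'],s['ee_pos'],np.round(s['joint_positions'],2))
plan((.46,-.0767,.17,100),(.47,-.0767,.17,179.1))
E
```

```text
18.4 [ 0.43363664 -0.07711344  0.16908301] [-0.32 -0.03 -0.47  1.13 -0.    2.52]
[0.0028, -0.0003, -0.9209, 0.1266, 0.0368, -0.0041] rows> 9.6
[-0.0, 0.0, -0.8789, -0.0087, 0.0492, 0.0] rows> 9.2
```

Emit:
send_rows(increments=[[[0,0,-0.92,0.127,0.037,0,1],[0,0,-0.92,0.127,0.037,0,1],[0,0,-0.92,0.127,0.037,0,1],[0,0,-0.92,0.127,0.037,0,1],[0,0,-0.92,0.127,0.037,0,1],[0,0,-0.92,0.127,0.037,0,1],[0,0,-0.92,0.127,0.037,0,1],[0,0,-0.92,0.127,0.037,0,1],[0,0,-0.92,0.127,0.037,0,1],[0,0,-0.92,0.127,0.037,0,1],[0,0,-0.92,0.127,0.037,0,1]]])

```text
clock: 19.5
ee_pos: [0.4571, -0.0757, 0.1653]
orientation: [0.643, 0.765, -0.001, -0.002]
wrist_force: [0.1, -0.0, 0.3]
opening: 0.0857
grip_force: 0.0
```

Emit:
send_rows(increments=[[[0,0,-0.88,-0.009,0.05,0.17,1],[0,0,-0.88,-0.009,0.05,0.17,1],[0,0,-0.88,-0.009,0.05,0.17,1],[0,0,-0.88,-0.009,0.05,0.17,1],[0,0,-0.88,-0.009,0.05,0.17,1],[0,0,-0.88,-0.009,0.05,0.17,1],[0,0,-0.88,-0.009,0.05,0.17,1],[0,0,-0.88,-0.009,0.05,0.17,1],[0,0,-0.88,-0.009,0.05,0.17,1],[0,0,-0.88,-0.009,0.05,0.17,1],[0,0,-0.88,-0.009,0.05,0.17,1]]])

```text
clock: 20.6
ee_pos: [0.4678, -0.076, 0.1323]
orientation: [0.009, 1.0, 0.0, -0.001]
wrist_force: [-0.3, 0.4, 0.1]
opening: 0.0857
grip_force: 0.0
```

```bash
python3 - <<'E'
from h import *
s=robot.state();print(s['clock'],s['ee_pos'])
c=cal("wrist");w=robot.grab_frame("wrist");sd=robot.grab_frame("side");sc=robot.grab_frame("scene")
cv2.imwrite("pics/wf.png",w);p=proj(0,[[.432,-.0745,.086],[.388,-.0745,.038]],c);print(p)
a=w;cx,cy=p[0].astype(int);k=cv2.inRange(a,(0,0,0),(55,55,55));m=np.zeros_like(k);cv2.circle(m,(int(cx),int(cy)),36,255,-1)
cn=max(cv2.findContours(k&m,0,2)[0],key=cv2.contourArea);kc,kr=cv2.minEnclosingCircle(cv2.convexHull(cn));print(kc,kr)
l=cv2.inRange(a,(110,110,110),(255,255,255));m[:]=0;cv2.circle(m,tuple(int(round(q)) for q in kc),int(kr*.85),255,-1)
ys,xs=np.nonzero(l&m);P=ray(0,np.c_[xs,ys],.086,c)[:,:2];C=ray(0,kc,.086,c)[0,:2];mm=P.mean(0);u=np.linalg.svd(P-mm)[2][0];u*=np.sign(u@(mm-C))
for q in(u,mm-C): print("dial",len(xs),(np.arctan2(q[1],-q[0])-.016)%(2*np.pi))
x,y=p[0].astype(int);y0=max(0,y-75);x0=x-100
v=np.zeros((600,800,3),np.uint8);v[:300,:400]=cv2.resize(w[y0:y0+150,x0:x0+200],(400,300),interpolation=2)
v[:300,400:]=cv2.resize(sd[185:290,245:385],(400,300),interpolation=2);v[300:,:400]=cv2.resize(sc[150:255,275:415],(400,300),interpolation=2)
X,Y=p[1].astype(int);Y=max(Y,19);v[300:,400:]=cv2.resize(w[Y-19:Y+19,X-25:X+25],(400,300),interpolation=2)
cv2.imwrite("pics/mix4.png",v)
E
```

```text
20.6 [ 0.46776243 -0.07597505  0.13225045]
[[320.96953102 171.2969841 ]
 [320.18422451 110.64045353]]
(320.5321044921875, 167.9305419921875) 25.53705406188965
dial 85 3.7573454713825356
dial 85 3.6441500621344187
```

View pics/mix4.png

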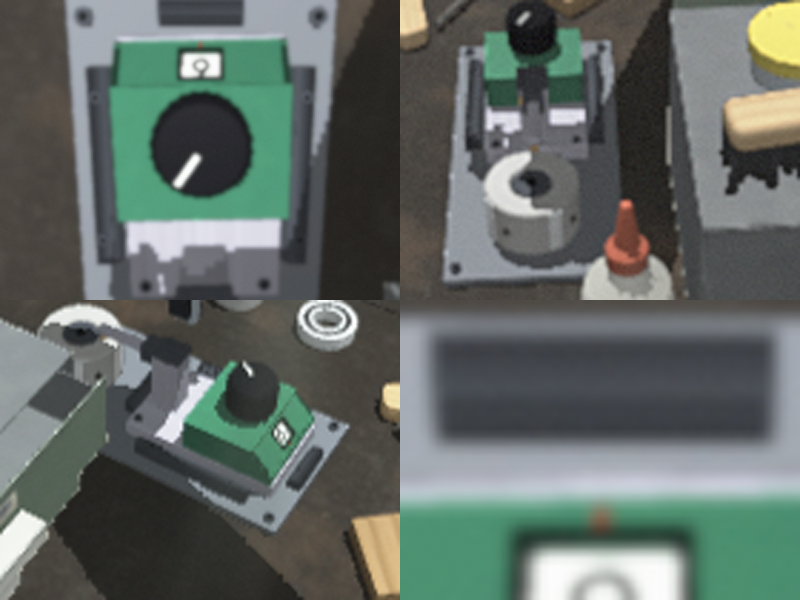

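The gauge is still seated in its nest, and the line reads 3.76 against 3.77 for the 6. The window shows one figure, a loop with a tail, inverted in this view. I check its centring numerically in the frame already saved.

```bash
python3 - <<'E'
from h import *
a=cv2.cvtColor(cv2.imread("pics/wf.png"),cv2.COLOR_BGR2GRAY)[117:138,308:334]
for r in a[::-1,::-1]: print(''.join(" .:*#@"[min(5,int((255-v)/45))] for v in r))
E
```

```text
**************************
**************************
*************#**********#*
****::::::::***::.....:*#*
****.      .:*:.      .:**
***:.      .::.        :**
***:       :::..       :**
***:      .:.....      :**
***:     ...   ...     :**
***:     ...    ..    .:**
***:      ..   ..     .*#*
***:      .......     .*#*
***:        ...       .*#*
***:.                 .*#*
****.                .:*#*
*****:::::::::::::::::*##*
***###***********########*
***#####################**
**************************
*************************:
::::::::::::::::::::::::::
```

The figure has its loop at the bottom and its tail at upper left, so it is a 6. It is centred sideways in the window (glyph at column 13, window 4 to 22). The gripper is clear, so I hand in.

```bash
python3 -c "
from station import robot
print(robot.hand_in())"
```

```text
the job is handed in; nothing more can be done
None
```

The gauge sits flat in its nest with the finger over the cutter block, the dial is at 6 (about 3.76 rad, figure centred in the window), the knob is released, the arm kept clear of the rings, and the job is handed in at about 21 s.

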